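# Fit the last leg of a knock-down display riser and draw it up with its cam lock

## Robot

A 6-joint arm with a two-finger parallel gripper is mounted at the origin on the work surface. World frame = base frame: x ahead of the robot, y to its left, z up, the work surface at z = 0. Lengths are in m, angles in rad, forces in N, time in s.
With the tool pointing down it reaches from about 0.25 to 0.8 m from the base axis. Payload 8.5 kg.
Tool frame: the origin (TCP) lies midway between the tips of the shut fingers; the grasp point (between the pads) lies 19 mm behind it; z points along the fingers, y is the line along which they close (so a half turn about z gives the same grasp; the last joint's range is limited). The gripper opens to 85 mm and grips with 20 to 120 N. Pads are 22 mm wide; open, the fingers measure 114 mm over their backs; the gripper's body (76 mm by 85 mm) begins 54 mm behind the grasp point. The pads swing forward as they close: fully open they stand 13 mm farther back than shut.
Start: joints at [-1.308, 0.238, -0.013, 1.319, 0, 1.571], TCP at [0.136, -0.507, 0.192] pointing down, gripper open.
Joint ranges: [-2.66, 2.66], [-1.03, 1.9], [-1.14, 1.46], [-1.82, 2.27], [-1.45, 1.34], [-3.14, 3.14]. Speed limits (rad/s): [2.22, 2.22, 2.79, 3.14, 3.14, 3.14].

## Interface

Orientations are given as a unit quaternion [w, x, y, z].
In Python, from rig import arm, optics, workorder gives the robot as it stands. The module is installed in compiled form; this text tells all that it offers.
- The arm moves only by the shell command python3 -m crank 'ROWS' [FORCE]. ROWS is JSON, a list of rows, each an object with "slide": the shift along the tool's x, y, z in mm, a list of three; "rot": the turn, a rotation vector about the tool's x, y, z in rad, a list of three; "gripper": the finger opening in mm, from 0 to 85.4. In form: [{"slide": [x, y, z], "rot": [rx, ry, rz], "gripper": gripper}, ...]. A call has 1 to 12 rows; each row is the pose to reach, as a shift and turn from the pose commanded when the call began, along the tool's axes at that moment; what a row does not reach only later rows make up. A row lasts 1/8 s, in which the tool goes at most 62.5 mm and 10.7 degrees, less where a joint would pass 70% of its speed; a pose out of reach is approached as far as the arm can. A call with a gripper value outside its range is refused whole. The fingers move at their own pace and stop on an object; FORCE is the grip in N (left out, the last holds). Time passes only in rows, so rows that repeat a pose let the fingers close. It gives the time, the measured TCP pose, the force, the opening and the grip force at its end, in the units of the state.
- arm.state(): the state, without advancing time (a new reading comes with each control period).
- optics.get_image(name): name is "scene" or "top" or "wrist"; returns a dict with "img" (384x512x3 uint8, red, green, blue), "fx", "fy", "cx", "cy" (pixels), "origin" and "attitude" of the camera in the world. Camera axes: x right, y up, looking along -z (the intrinsics and any distortion apply to the point x, -y, -z); pixel columns grow to the right and rows downward; lengths in m; the calibration is good to about 2 mm. A picture is of the moment at which its call begins. There is no depth.
- workorder.sign_off(): hands the job in; it is judged then, once.
The state is a dict: "time": time; "qpos": joint angles; "qvel": joint speeds; "joint_efforts": joint torques, N m; "ee_pos": TCP position; "tool_rot": TCP orientation; "wrist_force": force on the tool from outside, world axes, zero at the start; "wrist_torque": the same for the moment, N m; "width": finger opening in m; "grip_force": force on a finger pad.
Only numpy, scipy, OpenCV 4.12 (cv2) and the standard library are available. Lean on these libraries where they do the work, as an engineer would, in place of code of your own. Each camera call takes 0.05 s, during which the arm holds its last target. There are 200 camera calls.

## Task

The wooden display riser lies upside down on the shop table with one leg still to fit. Bring the loose leg up to the riser's open end, standing on the table, and push its bolt gently into the middle hole of the board's edge until it stops against the cam; then turn the wing cam clockwise, about half a turn, until its hook has drawn the leg up flush with the board and the cam has gone firmly tight by feel, without overtightening it. Let go, and leave the goods around it where they are.

Things in the scene. Friction and masses are not known exactly. Their poses are not given: they have to be found in the camera images.
- riser: Birch riser lying upside down; it does not move. Board 300 x 130 x 30 mm flat on the table, its fitted leg 80 mm high at the far end. Origin: on the table, under the middle of the open end's edge; x along the board to the fitted leg, y along the edge, z up. The wing cam near the open end is the one to turn; the like one 250 mm from the edge is already done up.
- riser_hole (a point): Centre of the mouth of the middle hole in the open edge: 17 mm bore with a 1.5 mm chamfer, running along the riser's x as far as the cam, 15 mm above the table. A 12.5 mm dowel hole lies 45 mm to either side.
- leg: Loose birch leg, standing on the table as it is to be fitted: a panel 24 mm thick (its x), 130 mm wide (y), 80 mm high (z), about 0.3 kg; origin at the centre of its underside. From its +x face stand a steel bolt in the middle (see leg_face) and two 8 mm dowels, 10 mm long, at y = +-45 mm, which enter their holes freely.
- leg_face (a point): Root of the bolt on the leg's +x face: 12 mm from the leg's middle plane, 15 mm above its underside; axes as the leg's. The bolt runs along +x: 14 mm round-nosed shoulder for 22 mm, 5 mm neck, then an upright barrel head 8 mm thick, 13 mm high, its end 50 mm from the face, +-1.5 mm as it was screwed in by hand. This point meets riser_hole when the joint is closed.
- cam_wing (a point): On the cam's axis, 42 mm above the table, turning with the cam. The axis is vertical, 55 mm inside the edge on the line of the hole. The cam is a 48 mm metal disc flush with the board's upper face, with a wing 10 mm thick (this point's x), 40 mm long (y), 30 to 52 mm above the table. The wing is parallel to the edge when open (its x then along the riser's x) and after half a turn.
- cam_disc: The whole cam; origin on its axis at table height. The bolt's head enters its mouth while open and stops on its core with a gap of 3 to 6 mm left at the board; left 3 mm further out, the hook misses it. On turning, the hook under the disc draws the bolt in 2.7 mm per rad. Once flush, the pull grows about 10 N per 0.1 rad; let go, the cam springs back up to 0.1 rad and stays.
- cam (a joint): Cam angle, rad, growing clockwise from above; 0 open (starts -0.3 to 0.1). Hook takes hold at 0.5 to 1, leg flush at 2.2 to 3.3 (differs with the bolt), firmly tight 0.25 later. Turned slowly it resists with 0.05 N m free, to 0.15 drawing, 0.2 to 0.3 firmly tight; past 0.35 the wood tears. Held still after a small step it pushes back 0.15 N m when firmly tight, else almost nothing.
- mug: White mug, 82 mm wide, 90 mm high; origin under its centre. Leave alone.
- candle: Candle in an amber glass jar, 72 mm wide, 85 mm high; origin under its centre. Leave alone.
- diffuser: Glass bottle, 54 mm wide, 125 mm high; origin under its centre. Leave alone.
- cream_box: Carton 45 x 36 x 125 mm high; origin under its centre. Leave alone.
- soap_box: Flat soap carton 90 x 62 x 32 mm; origin under its centre. Leave alone.
- balm_tin: Small round tin, 48 mm wide, 22 mm high, standing on the board; origin under its centre. Leave alone.
- screwdriver: Screwdriver lying on the table along its x; leave alone.
- tape: Roll of tape, 90 mm wide, 25 mm high, lying flat; origin under its centre. Leave alone.
Mind the look-alikes: they are no part of the job. What is shaped like the leg but green or purple is not meant.

How it is judged:
By the outcome, as a careful person would: the job done as asked, in the order asked, and still so for the second after the job is handed in, with the robot touching nothing.
It also fails if it takes over 72 s, if anything falls off the work surface, if the arm or the gripper's body presses on something with over 40 N, if the wrist force passes 120 N, or if a joint passes its speed limit or range.

## Working session

There is one attempt and no reset: what is moved stays moved. The work goes in short steps, Python scripts to look and compute and a shell command to move; the robot and the scene stay as the last step left them, time stands still between calls to the robot, and variables do not carry over. Pictures are saved under pics/ and viewed, at most 10 in all, crops included, and the job is handed in when it is done.

```bash
mkdir -p pics
cat > h.py <<'E'
import numpy as np, cv2, json
from scipy.spatial.transform import Rotation as R
from rig import arm, optics, workorder
def q(a):
    a=np.asarray(a,float)
    return a if a.shape==(3,3) else R.from_quat(a[[1,2,3,0]]).as_matrix()
def grab(n,f):
    d=optics.get_image(n); cv2.imwrite(f'pics/{f}.png',d['img'][:,:,::-1]); np.save(f'pics/{f}.npy',d,allow_pickle=True); return d
def load(f): return np.load(f'pics/{f}.npy',allow_pickle=True).item()
def ray(d,u,v):
    r=np.array([(u-d['cx'])/d['fx'],-(v-d['cy'])/d['fy'],-1.]); return q(d['attitude'])@r
def onz(d,u,v,z):
    r=ray(d,u,v); o=np.array(d['origin']); return o+r*(z-o[2])/r[2]
def proj(d,p):
    c=q(d['attitude']).T@(np.array(p)-d['origin']); return d['cx']+d['fx']*c[0]/-c[2], d['cy']-d['fy']*c[1]/-c[2]
E
python3 - <<'E'
from h import *
for n in('top','scene'):
    d=grab(n,n+'0'); print({k:v for k,v in d.items() if k!='img'})
print(arm.state())
a=cv2.imread('pics/top0.png');b=cv2.imread('pics/scene0.png')
cv2.imwrite('pics/t0big.png',cv2.resize(a,(800,600),interpolation=cv2.INTER_CUBIC))
E
```

```text
{'fx': 363.8737074800242, 'fy': 363.8737074800242, 'cx': 254.02807388152846, 'cy': 195.79378804271465, 'origin': array([ 0.38170689, -0.10134766,  0.97754168]), 'attitude': array([ 0.70853425,  0.02361143, -0.02455484, -0.70485373])}
{'fx': 424.0666945906075, 'fy': 424.0666945906075, 'cx': 262.6537799606221, 'cy': 187.1422507882003, 'origin': array([1.04814124, 0.46270886, 0.87652199]), 'attitude': array([0.34740929, 0.15125536, 0.34570199, 0.85843971])}
{'time': 0.1, 'qpos': array([-1.30800157e+00,  2.38707554e-01, -1.41558600e-02,  1.31924975e+00,
        4.35428012e-05,  1.57078916e+00]), 'qvel': array([-1.25816371e-03, -8.63894120e-04,  3.90406114e-03,  2.83265214e-07,
        2.13770513e-04, -1.04314711e-03]), 'joint_efforts': array([-3.95967409e-04, -5.39720213e+01,  3.46999097e+01,  1.34904051e-02,
       -4.90263506e-05, -7.99037167e-06]), 'ee_pos': array([ 0.13628468, -0.50654581,  0.1916544 ]), 'tool_rot': array([-6.55595291e-04,  9.91379095e-01,  1.31023115e-01, -6.46796321e-05]), 'wrist_force': array([-0.19498384, -0.1904489 , -1.15725813]), 'wrist_torque': array([ 0.04197127,  0.02561002, -0.01206709]), 'grip_force': 0.0, 'width': 0.08529198521298}
```

View pics/t0big.png

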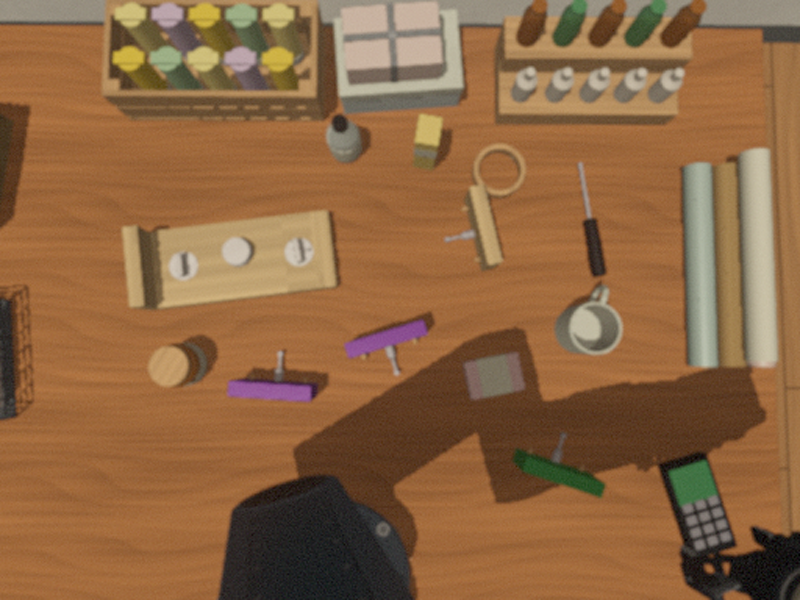

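View pics/scene0.png

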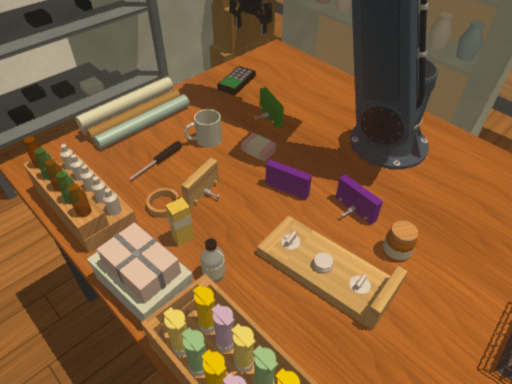

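Top view: the riser is at left, with its fitted leg at left (~140,265) and its open end at right (~333,250). The open cam is at (300,252). The loose birch leg is at (485,225) with its bolt pointing left, towards the riser. Purple and green pieces are decoys. Next, coarse metric positions.

Run:
```python
from h import *
t=load('top0');k=0.64
for n,p,z in [('open up',(330,210),.03),('open lo',(337,285),.03),('cam',(299,252),.03),('cam2',(183,266),.03),('leg top a',(470,187),.08),('leg b',(490,186),.08),('leg c',(500,262),.08),('leg d',(483,266),.08),('bolt tip',(446,240),.015),('tape',(500,170),.012)]:
    print(n,onz(t,p[0]*k,p[1]*k,z).round(4))
d=grab('wrist','w0'); s=arm.state(); T=q(s['tool_rot'])
print(T.round(3)); print('cam in tool',T.T@(np.array(d['origin'])-s['ee_pos']), (T.T@q(d['attitude'])).round(3),d['fx'],d['cx'],d['cy'])
```

```text
open up [0.6082 0.0115 0.03  ]
open lo [ 0.481  -0.0019  0.03  ]
cam [0.5364 0.0626 0.03  ]
cam2 [0.5116 0.2568 0.03  ]
leg top a [ 0.635  -0.2187  0.08  ]
leg b [ 0.6368 -0.2509  0.08  ]
leg c [ 0.5139 -0.266   0.08  ]
leg d [ 0.5073 -0.239   0.08  ]
bolt tip [ 0.5609 -0.1858  0.015 ]
tape [ 0.6844 -0.2797  0.012 ]
[[ 0.966  0.26  -0.   ]
 [ 0.26  -0.966  0.001]
 [-0.    -0.001 -1.   ]]
cam in tool [ 6.75547007e-02 -1.64458332e-04 -1.81865975e-01] [[ 0.     0.963  0.269]
 [ 1.    -0.001  0.001]
 [ 0.001  0.269 -0.963]] 295.3140773318337 258.24831460951657 194.2638131692495
```

```bash
python3 -m crank '[{"slide":[258,-121,-8],"rot":[0,0,0.065],"gripper":85},{"slide":[515,-242,-8],"rot":[0,0,0.13],"gripper":85},{"slide":[515,-242,-8],"rot":[0,0,0.13],"gripper":85},{"slide":[515,-242,-8],"rot":[0,0,0.13],"gripper":85},{"slide":[515,-242,-8],"rot":[0,0,0.13],"gripper":85},{"slide":[515,-242,-8],"rot":[0,0,0.13],"gripper":85},{"slide":[515,-242,-8],"rot":[0,0,0.13],"gripper":85},{"slide":[515,-242,-8],"rot":[0,0,0.13],"gripper":85},{"slide":[515,-242,-8],"rot":[0,0,0.13],"gripper":85},{"slide":[515,-242,-8],"rot":[0,0,0.13],"gripper":85},{"slide":[515,-242,-8],"rot":[0,0,0.13],"gripper":85},{"slide":[515,-242,-8],"rot":[0,0,0.13],"gripper":85}]'
python3 - <<'E'
from h import *
d=grab('wrist','w1'); s=arm.state(); print(s['ee_pos'],s['qpos'],q(s['tool_rot']).round(3),s['time'])
cv2.imwrite('pics/w1big.png',cv2.resize(d['img'][:,:,::-1],(800,600),interpolation=cv2.INTER_CUBIC))
E
```

```text
time: 1.65
ee_pos: [0.5699, -0.1403, 0.2003]
tool_rot: [-0.0, 0.998, 0.066, -0.0]
wrist_force: [-0.1, 0.0, -0.5]
width: 0.0852
grip_force: 0.0
[ 0.5699157  -0.14044806  0.20041693] [-2.41576060e-01  3.44010540e-01  1.57640674e-01  1.38454143e+00
 -7.79964969e-05  2.76872549e+00] [[ 0.991  0.131 -0.   ]
 [ 0.131 -0.991 -0.   ]
 [-0.     0.    -1.   ]] 1.7
```

View pics/w1big.png

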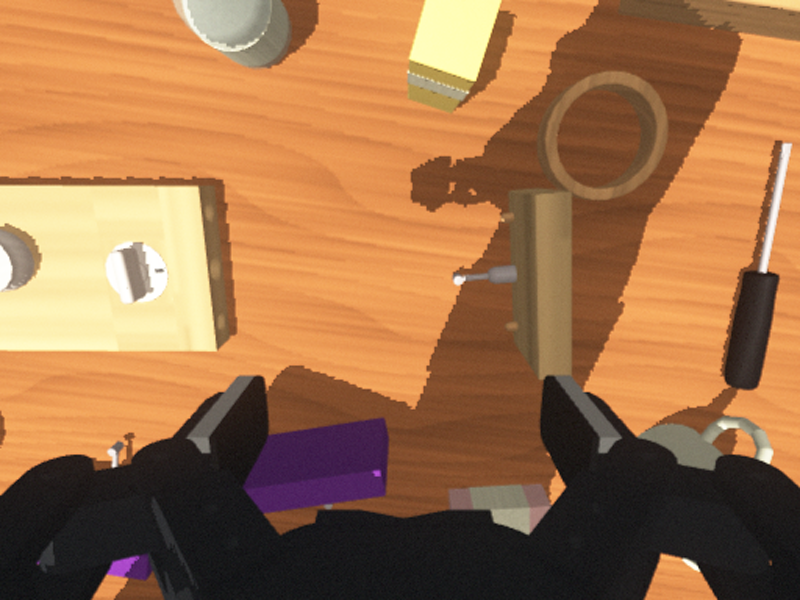

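Run:
```python
from h import *
d=load('w1'); i=d['img'][:,:,::-1]
a=i[105:255,280:380]; b=i[105:255,60:160]
cv2.imwrite('pics/c1.png',np.hstack([cv2.resize(x,(400,600),interpolation=cv2.INTER_CUBIC) for x in(b,a)]))
```

```text
(no output)
```

View pics/c1.png

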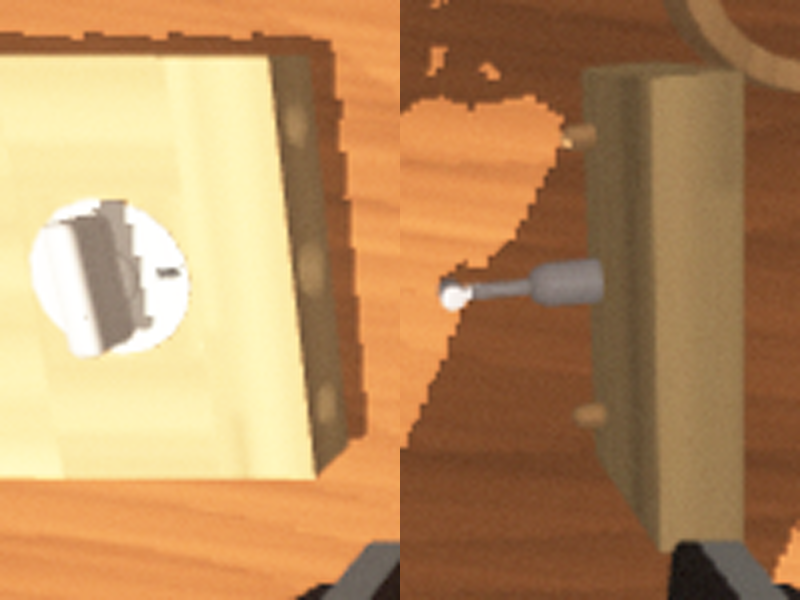

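```bash
cat > m.py <<'E'
from h import *
d=load('w1')
L=lambda x,y:(60+x/4,105+y/4); Rr=lambda x,y:(280+(x-400)/4,105+y/4)
P={}
for n,p,z in [('r1',L(270,55),.03),('r2',L(315,478),.03),('rb',L(346,440),0),('hole',L(312,265),.015),('cam',L(110,275),.03),('wing',L(75,287),.052),('la',Rr(650,75),.08),('lb',Rr(742,72),.08),('lc',Rr(660,550),.08),('ld',Rr(742,545),.08),('root',Rr(602,282),.015),('tip',Rr(440,295),.015),('dow1',Rr(590,135),.015),('dow2',Rr(597,415),.015)]:
    P[n]=onz(d,*p,z); print(n,P[n].round(4))
f=lambda a,b:(np.linalg.norm(P[b]-P[a]).round(4),np.degrees(np.arctan2(*(P[b]-P[a])[1::-1])).round(2))
for a,b in [('r2','r1'),('hole','cam'),('lc','la'),('ld','lb'),('la','lb'),('lc','ld'),('root','tip'),('dow2','dow1')]: print(a,b,f(a,b))
E
python3 m.py
```

```text
r1 [0.6092 0.0178 0.03  ]
r2 [0.4795 0.0018 0.03  ]
rb [0.4815 0.0029 0.    ]
hole [0.545  0.0101 0.015 ]
cam [0.5375 0.0651 0.03  ]
wing [0.5389 0.0628 0.052 ]
la [ 0.6364 -0.2157  0.08  ]
lb [ 0.6402 -0.2383  0.08  ]
lc [ 0.5106 -0.2452  0.08  ]
ld [ 0.5151 -0.2675  0.08  ]
root [ 0.5716 -0.2321  0.015 ]
tip [ 0.5607 -0.1819  0.015 ]
dow1 [ 0.6163 -0.2194  0.015 ]
dow2 [ 0.5278 -0.2392  0.015 ]
r2 r1 (np.float64(0.1307), np.float64(7.02))
hole cam (np.float64(0.0575), np.float64(97.7))
lc la (np.float64(0.1293), np.float64(13.18))
ld lb (np.float64(0.1285), np.float64(13.15))
la lb (np.float64(0.0228), np.float64(-80.62))
lc ld (np.float64(0.0227), np.float64(-78.6))
root tip (np.float64(0.0514), np.float64(102.28))
dow2 dow1 (np.float64(0.0907), np.float64(12.62))
```

```bash
python3 -m crank '[{"slide":[-8,102,0],"rot":[0,0,-0.096],"gripper":75},{"slide":[-8,102,0],"rot":[0,0,-0.096],"gripper":75},{"slide":[-8,102,50],"rot":[0,0,-0.096],"gripper":75},{"slide":[-8,102,100],"rot":[0,0,-0.096],"gripper":75},{"slide":[-8,102,140],"rot":[0,0,-0.096],"gripper":75},{"slide":[-8,102,155],"rot":[0,0,-0.096],"gripper":75},{"slide":[-8,102,155],"rot":[0,0,-0.096],"gripper":75}]'
python3 - <<'E'
from h import *
d=grab('wrist','w2'); s=arm.state(); print(s['ee_pos'],s['qpos'],s['tool_rot'],s['wrist_force'],s['time'])
E
```

```text
time: 2.58
ee_pos: [0.5758, -0.2421, 0.0453]
tool_rot: [-0.0, 0.994, 0.114, -0.0]
wrist_force: [0.3, 0.4, 0.1]
width: 0.0749
grip_force: 0.0
[ 0.57670985 -0.24225207  0.04642353] [-3.97721674e-01  4.84232591e-01 -2.28982763e-02  1.06247267e+00
  7.89780445e-05  2.51576825e+00] [2.57638780e-04 9.93503010e-01 1.13804270e-01 5.39321233e-04] [-0.42018298  0.60119179  0.89800925] 2.625
```

View pics/w2.png

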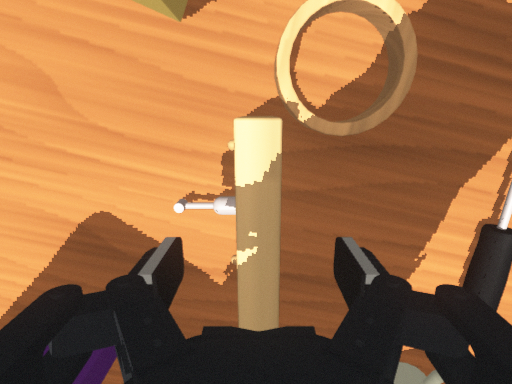

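The leg (column ~258) sits centred and square between the open fingers. I'll close on it and lift slightly.

```bash
python3 -m crank '[{"slide":[0,0,0],"rot":[0,0,0],"gripper":10},{"slide":[0,0,0],"rot":[0,0,0],"gripper":10},{"slide":[0,0,0],"rot":[0,0,0],"gripper":10},{"slide":[0,0,0],"rot":[0,0,0],"gripper":10},{"slide":[0,0,0],"rot":[0,0,0],"gripper":10},{"slide":[0,0,0],"rot":[0,0,0],"gripper":10},{"slide":[0,0,-5],"rot":[0,0,0],"gripper":10},{"slide":[0,0,-10],"rot":[0,0,0],"gripper":10},{"slide":[0,0,-10],"rot":[0,0,0],"gripper":10}]' 50
python3 - <<'E'
from h import *
d=grab('wrist','w3'); s=arm.state(); T=q(s['tool_rot']);print(s['ee_pos'],s['qpos'],T.round(4),s['wrist_force'],s['time'])
i=d['img'][:,:,::-1]; cv2.imwrite('pics/c3.png',cv2.resize(i[90:240,160:310],(600,600),interpolation=cv2.INTER_CUBIC))
E
```

```text
time: 3.75
ee_pos: [0.5769, -0.2418, 0.0559]
tool_rot: [0.0, 0.993, 0.114, 0.001]
wrist_force: [0.2, -0.3, 0.8]
width: 0.0101
grip_force: 0.0
[ 0.57662182 -0.24173457  0.05557423] [-3.96998321e-01  4.77488948e-01 -9.19328431e-03  1.08348188e+00
  5.22073111e-05  2.51582533e+00] [[ 9.739e-01  2.268e-01  6.000e-04]
 [ 2.268e-01 -9.739e-01 -2.000e-04]
 [ 5.000e-04  3.000e-04 -1.000e+00]] [-0.19860773 -0.44427055 -0.58688608] 3.8
```

View pics/c3.png

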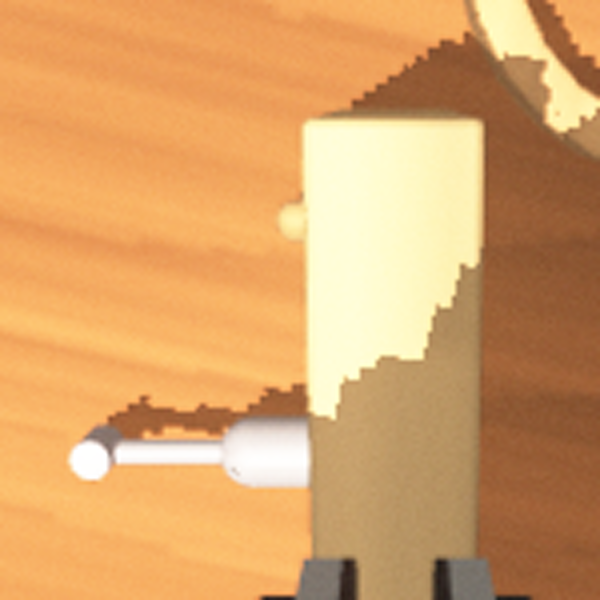

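Run:
```python
from h import *
for f in('w2','w3'):
    d=load(f);print(f,'cam',d['origin'])
    for p in [(.5767,-.242,.046),(.5767,-.242,.065),(.5767,-.242,.08),(.5106,-.2452,.08),(.6364,-.2157,.08),(.6402,-.2383,.08)]: print(p,np.round(proj(d,p),1))
print(arm.state()['width'])
t=grab('top','t4'); s=grab('scene','s4')
cv2.imwrite('pics/c4.png',np.hstack([cv2.resize(s['img'][120:240,120:240,::-1],(400,400)),cv2.resize(t['img'][100:190,260:350,::-1],(400,400))]))
```

```text
w2 cam [ 0.64170302 -0.22675691  0.22720033]
(0.5767, -0.242, 0.046) [258.9 218. ]
(0.5767, -0.242, 0.065) [258.9 229.2]
(0.5767, -0.242, 0.08) [258.9 239.8]
(0.5106, -0.2452, 0.08) [239.1 339.7]
(0.6364, -0.2157, 0.08) [233.9 117.4]
(0.6402, -0.2383, 0.08) [281.2 120.4]
w3 cam [ 0.64240967 -0.22626969  0.23789022]
(0.5767, -0.242, 0.046) [258.9 214.2]
(0.5767, -0.242, 0.065) [259.  224.3]
(0.5767, -0.242, 0.08) [259.  233.8]
(0.5106, -0.2452, 0.08) [240.2 328.8]
(0.6364, -0.2157, 0.08) [235.9 119. ]
(0.6402, -0.2383, 0.08) [279.9 121.9]
0.010084985522274537
```

View pics/c4.png

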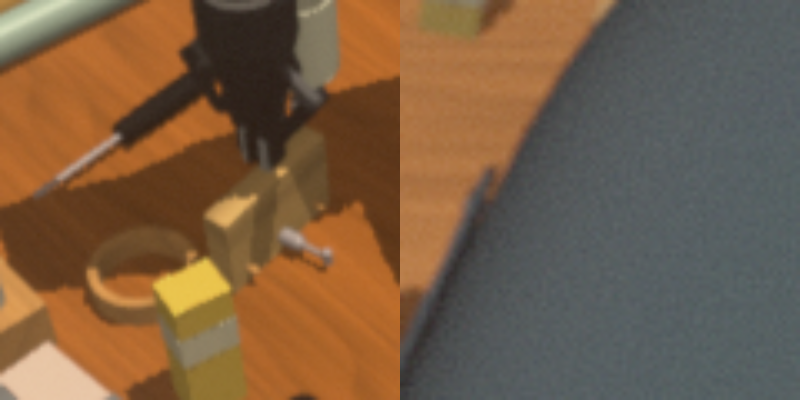

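The fingers closed on nothing: they are above the leg's top. The images put the real tips about 45 mm behind the reported TCP, because finger depth from the pad gap is ~0.14 m rather than 0.19. I'll reopen, go down 46 mm (tips ≥ 44 mm high for certain) and grip there.

```bash
python3 -m crank '[{"slide":[0,0,-10],"rot":[0,0,0],"gripper":70},{"slide":[0,0,-10],"rot":[0,0,0],"gripper":70},{"slide":[0,0,-10],"rot":[0,0,0],"gripper":70},{"slide":[0,0,-10],"rot":[0,0,0],"gripper":70},{"slide":[0,0,0],"rot":[0,0,0],"gripper":70},{"slide":[0,0,12],"rot":[0,0,0],"gripper":70},{"slide":[0,0,24],"rot":[0,0,0],"gripper":70},{"slide":[0,0,36],"rot":[0,0,0],"gripper":70},{"slide":[0,0,46],"rot":[0,0,0],"gripper":70},{"slide":[0,0,46],"rot":[0,0,0],"gripper":70}]' 50
python3 -m crank '[{"slide":[0,0,0],"rot":[0,0,0],"gripper":15},{"slide":[0,0,0],"rot":[0,0,0],"gripper":15},{"slide":[0,0,0],"rot":[0,0,0],"gripper":15},{"slide":[0,0,0],"rot":[0,0,0],"gripper":15},{"slide":[0,0,0],"rot":[0,0,0],"gripper":15}]' 50
python3 - <<'E'
from h import *
d=grab('wrist','w5'); s=arm.state(); print(s['ee_pos'],s['width'],s['grip_force'],s['wrist_force'],s['wrist_torque'],s['time'])
i=d['img'][:,:,::-1]; cv2.imwrite('pics/c5.png',cv2.resize(i[90:290,120:380],(780,600),interpolation=cv2.INTER_CUBIC))
E
```

```text
time: 5.15
ee_pos: [0.5758, -0.2413, 0.0081]
tool_rot: [-0.0, 0.993, 0.114, -0.001]
wrist_force: [-1.2, 0.1, -0.7]
width: 0.0702
grip_force: 0.0
time: 5.78
ee_pos: [0.5768, -0.2417, 0.0098]
tool_rot: [0.0, 0.993, 0.114, 0.0]
wrist_force: [-0.3, 0.3, 6.3]
width: 0.0233
grip_force: 50.5
[ 0.57677598 -0.24174229  0.00978216] 0.02361285360355052 50.535056591033936 [-0.36515874 -0.26898188  4.59954188] [0.03605044 0.08179456 0.00174621] 5.825
```

```bash
python3 -m crank '[{"slide":[0,0,-8],"rot":[0,0,0],"gripper":15},{"slide":[0,0,-8],"rot":[0,0,0],"gripper":15},{"slide":[5,-45,-8],"rot":[0,0,0.026],"gripper":15},{"slide":[10,-90,-8],"rot":[0,0,0.052],"gripper":15},{"slide":[15,-135,-8],"rot":[0,0,0.08],"gripper":15},{"slide":[20,-176,-8],"rot":[0,0,0.105],"gripper":15},{"slide":[20,-176,-8],"rot":[0,0,0.105],"gripper":15},{"slide":[20,-176,-8],"rot":[0,0,0.105],"gripper":15}]'
python3 - <<'E'
from h import *
d=grab('wrist','w6'); s=arm.state(); print(s['ee_pos'],q(s['tool_rot']).round(4)[0],s['qpos'][5],s['width'],s['grip_force'],s['wrist_force'],s['time'])
i=d['img'][:,:,::-1]; cv2.imwrite('pics/c6.png',cv2.resize(i[90:290,90:350],(780,600),interpolation=cv2.INTER_CUBIC))
E
```

```text
time: 6.82
ee_pos: [0.556, -0.0658, 0.0171]
tool_rot: [0.0, 0.998, 0.062, -0.0]
wrist_force: [0.8, -0.2, -3.8]
width: 0.0231
grip_force: 50.6
[ 0.55609531 -0.06625445  0.01712603] [ 0.9924  0.1233 -0.    ] 2.8994830543169425 0.023354900177997205 50.56937277317047 [-0.10324941 -0.24016368 -4.08279912] 6.875
```

View pics/c6.png

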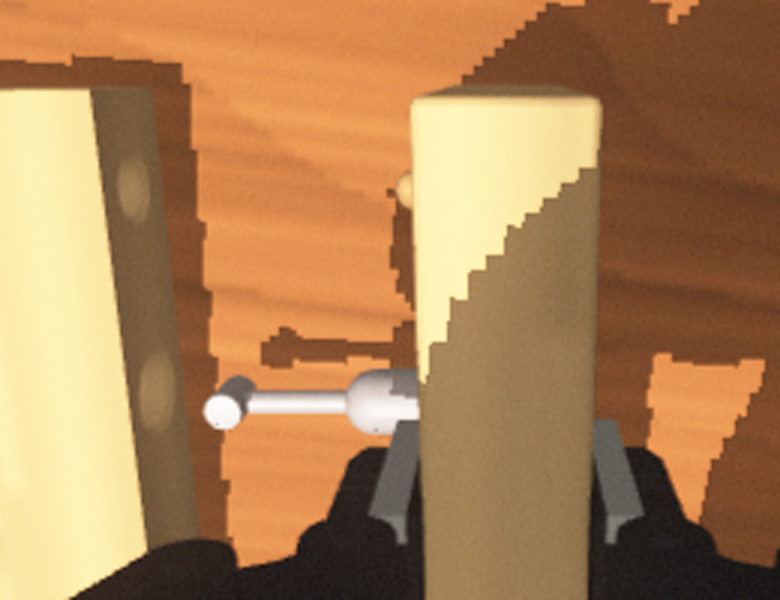

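```bash
cat > m6.py <<'E'
from h import *
d=load('w6'); c=lambda x,y:(90+x/3,90+y/3); b=.0223
P={n:onz(d,*c(x,y),z) for n,x,y,z in [('hole',157,391,.015),('dh',134,189,.015),('etop',92,90,.03),('ebot',146,548,.03),('headtop',222,411,b+.0065),('neck',300,403,b),('should',375,402,b),('dowel',404,189,b),('la',412,98,.0873),('lb',601,98,.0873)]}
ex=np.array([-.1236,.9923,0]); ey=np.array([-.9923,-.1236,0]); o=np.array([.5446,.0100,0])
for n,p in P.items(): print(n,p.round(4),'riser xy mm',np.round([1e3*ex@(p-o),1e3*ey@(p-o)],1))
E
python3 m6.py
```

```text
hole [0.5446 0.0105 0.015 ] riser xy mm [ 0.5 -0.1]
dh [0.5889 0.0161 0.015 ] riser xy mm [  0.6 -44.7]
etop [0.6091 0.0181 0.03  ] riser xy mm [  0.1 -65.1]
ebot [0.5148 0.0066 0.03  ] riser xy mm [ 0.3 30. ]
headtop [ 0.5478 -0.0079  0.0288] riser xy mm [-18.2  -0.9]
neck [ 0.5488 -0.0225  0.0223] riser xy mm [-32.7  -0.1]
should [ 0.551  -0.0383  0.0223] riser xy mm [-48.7  -0.4]
dowel [ 0.597  -0.0402  0.0223] riser xy mm [-56.3 -45.8]
la [ 0.6178 -0.0464  0.0873] riser xy mm [-65.  -65.7]
lb [ 0.6207 -0.0694  0.0873] riser xy mm [-88.2 -65.7]
```

```bash
python3 -m crank '[{"slide":[-0.5,0,4],"rot":[0,0,0],"gripper":15},{"slide":[-0.5,0,7.5],"rot":[0,0,0],"gripper":15},{"slide":[-0.5,0,7.5],"rot":[0,0,0],"gripper":15},{"slide":[-0.5,-8,7.5],"rot":[0,0,0],"gripper":15},{"slide":[-0.5,-14,7.5],"rot":[0,0,0],"gripper":15},{"slide":[-0.5,-20,7.5],"rot":[0,0,0],"gripper":15},{"slide":[-0.5,-24,7.5],"rot":[0,0,0],"gripper":15},{"slide":[-0.5,-24,7.5],"rot":[0,0,0],"gripper":15}]'
python3 -m crank '[{"slide":[0,-5,0],"rot":[0,0,0],"gripper":15},{"slide":[0,-10,0],"rot":[0,0,0],"gripper":15},{"slide":[0,-15,0],"rot":[0,0,0],"gripper":15},{"slide":[0,-15,0],"rot":[0,0,0],"gripper":15}]'
```

```text
time: 7.88
ee_pos: [0.5526, -0.041, 0.0098]
tool_rot: [-0.001, 0.998, 0.062, 0.0]
wrist_force: [1.0, 1.9, 2.5]
width: 0.0232
grip_force: 51.4
time: 8.38
ee_pos: [0.5506, -0.0262, 0.0098]
tool_rot: [-0.0, 0.998, 0.062, 0.0]
wrist_force: [0.8, 0.1, 3.8]
width: 0.023
grip_force: 51.6
```

```bash
python3 -m crank '[{"slide":[0,-4,0],"rot":[0,0,0],"gripper":15},{"slide":[0,-8,0],"rot":[0,0,0],"gripper":15},{"slide":[0,-8,0],"rot":[0,0,0],"gripper":15}]'
python3 -m crank '[{"slide":[0,-3,0],"rot":[0,0,0],"gripper":15},{"slide":[0,-6,0],"rot":[0,0,0],"gripper":15},{"slide":[0,-6,0],"rot":[0,0,0],"gripper":15}]'
python3 -m crank '[{"slide":[0,-2,0],"rot":[0,0,0],"gripper":15},{"slide":[0,-4,0],"rot":[0,0,0],"gripper":15},{"slide":[0,-4,0],"rot":[0,0,0],"gripper":15}]'
```

```text
time: 8.75
ee_pos: [0.5497, -0.0186, 0.0098]
tool_rot: [-0.0, 0.998, 0.062, 0.0]
wrist_force: [-0.0, -1.3, 2.5]
width: 0.0235
grip_force: 51.7
time: 9.12
ee_pos: [0.549, -0.0127, 0.0098]
tool_rot: [-0.0, 0.998, 0.062, 0.0]
wrist_force: [0.6, -1.9, 4.1]
width: 0.0232
grip_force: 51.8
time: 9.5
ee_pos: [0.5485, -0.0089, 0.0098]
tool_rot: [-0.0, 0.998, 0.062, 0.0]
wrist_force: [1.4, -1.8, 4.3]
width: 0.0233
grip_force: 51.9
```

```bash
for i in 1; do :; done
python3 -m crank '[{"slide":[0,-1,0],"rot":[0,0,0],"gripper":15},{"slide":[0,-1,0],"rot":[0,0,0],"gripper":15}]' | grep -E 'ee|force'
python3 -m crank '[{"slide":[0,-1,0],"rot":[0,0,0],"gripper":15},{"slide":[0,-1,0],"rot":[0,0,0],"gripper":15}]' | grep -E 'ee|force'
python3 -m crank '[{"slide":[0,-1,0],"rot":[0,0,0],"gripper":15},{"slide":[0,-1,0],"rot":[0,0,0],"gripper":15}]' | grep -E 'ee|force'
```

```text
ee_pos: [0.5485, -0.0085, 0.0098]
wrist_force: [0.4, -5.2, 5.0]
grip_force: 51.9
ee_pos: [0.5483, -0.0074, 0.0098]
wrist_force: [0.4, -4.8, 4.9]
grip_force: 51.8
ee_pos: [0.5482, -0.0063, 0.0098]
wrist_force: [1.8, -4.8, 4.5]
grip_force: 51.9
```

```bash
python3 -m crank '[{"slide":[0,-1,0],"rot":[0,0,0],"gripper":15},{"slide":[0,-1,0],"rot":[0,0,0],"gripper":15}]' | grep -E 'ee|force'
python3 -m crank '[{"slide":[0,-0.7,0],"rot":[0,0,0],"gripper":15},{"slide":[0,-0.7,0],"rot":[0,0,0],"gripper":15}]' | grep -E 'ee|force'
```

```text
ee_pos: [0.5481, -0.006, 0.0098]
wrist_force: [2.0, -7.5, 5.0]
grip_force: 52.0
ee_pos: [0.5481, -0.0059, 0.0098]
wrist_force: [1.6, -10.8, 3.6]
grip_force: 52.0
```

The bolt is seated against the cam: motion stopped at about 11 N with a gap of ~4 mm. I'll release the leg and rise.

```bash
python3 -m crank '[{"slide":[0,0,0],"rot":[0,0,0],"gripper":40},{"slide":[0,0,0],"rot":[0,0,0],"gripper":40},{"slide":[0,0,0],"rot":[0,0,0],"gripper":40},{"slide":[0,0,-30],"rot":[0,0,0],"gripper":40},{"slide":[0,0,-70],"rot":[0,0,0],"gripper":40},{"slide":[0,0,-110],"rot":[0,0,0],"gripper":40},{"slide":[0,-40,-110],"rot":[0,0,0],"gripper":40},{"slide":[0,-40,-110],"rot":[0,0,0],"gripper":40}]'
python3 - <<'E'
from h import *
d=grab('wrist','w7'); s=arm.state(); print(s['ee_pos'],q(s['tool_rot']).round(4)[0],s['qpos'],s['width'],s['wrist_force'],s['time'])
for p in [(.5446,.0100,.015),(.5377,.0646,.052)]: print(proj(d,p))
i=d['img'][:,:,::-1]; cv2.imwrite('pics/c7.png',cv2.resize(i[90:290,160:420],(780,600),interpolation=cv2.INTER_CUBIC))
E
```

```text
time: 11.75
ee_pos: [0.5427, 0.0371, 0.1201]
tool_rot: [-0.0, 0.998, 0.063, 0.0]
wrist_force: [-0.3, -0.5, 0.0]
width: 0.0397
grip_force: 0.0
[0.54262471 0.03615058 0.11969367] [ 9.921e-01  1.255e-01 -2.000e-04] [ 6.63072335e-02  3.03865968e-01 -1.11179619e-01  1.15592307e+00
  3.39837349e-04  3.08204183e+00] 0.04017572153535443 [ 0.18835606  0.14181839 -0.94890403] 11.8
(np.float64(285.8080745661592), np.float64(183.6238163133534))
(np.float64(226.86770305625868), np.float64(193.39785506955045))
```

Run:
```python
from h import *
i=load('w7')['img'][:,:,::-1]; cv2.imwrite('pics/c7.png',cv2.resize(i[115:265,160:360],(800,600),interpolation=cv2.INTER_CUBIC))
```

```text
(no output)
```

View pics/c7.png

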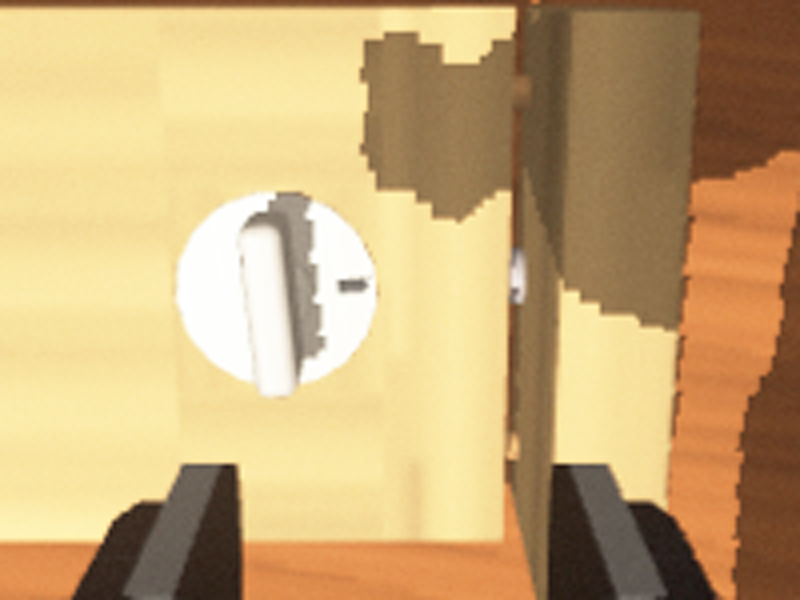

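Run:
```python
from h import *
d=load('w7'); c=lambda x,y:(160+x/4,115+y/4); s=arm.state();T=q(s['tool_rot'])
ex=np.array([-.1236,.9923,0]); ey=np.array([-.9923,-.1236,0]); o=np.array([.5446,.0100,0])
def pr(n,p): print(n,p.round(4),np.round([1e3*ex@(p-o),1e3*ey@(p-o)],1)); return p
pr('disc',onz(d,*c(277,288),.03)); pr('edge1',onz(d,*c(517,8),.03));pr('edge2',onz(d,*c(504,538),.03))
pr('legtop',onz(d,*c(572,10),.08)); pr('leg2',onz(d,*c(698,12),.08))
a=pr('wtop',onz(d,*c(264,220),.052)); b=pr('wbot',onz(d,*c(277,396),.052)); m=pr('mid',(a+b)/2)
v=a-b; print('wing heading',np.arctan2(v[1],v[0]),'tool x heading',np.arctan2(T[1,0],T[0,0]),np.linalg.norm(v))
print('tool delta to disc', T.T@(np.array([.5377,.0646,0])-s['ee_pos'])*1e3)
```

```text
disc [0.5379 0.0646 0.03  ] [55.1 -0.1]
edge1 [0.6087 0.018  0.03  ] [  0.  -64.6]
edge2 [0.4805 0.0014 0.03  ] [-0.7 64.7]
legtop [0.6098 0.0131 0.08  ] [ -5.  -65.1]
leg2 [ 0.6123 -0.0097  0.08  ] [-27.9 -64.8]
wtop [0.5584 0.0674 0.052 ] [ 55.2 -20.8]
wbot [0.5189 0.0606 0.052 ] [53.4 19.2]
mid [0.5386 0.064  0.052 ] [54.3 -0.8]
wing heading 0.16992350457461683 tool x heading 0.12585805248178358 0.04004042421414893
tool delta to disc [ -1.29644933 -28.80074496 119.70393913]
```

```bash
python3 -m crank '[{"slide":[-1.3,-28.8,0],"rot":[0,0,-0.18],"gripper":40},{"slide":[-1.3,-28.8,0],"rot":[0,0,-0.36],"gripper":40},{"slide":[-1.3,-28.8,0],"rot":[0,0,-0.54],"gripper":40},{"slide":[-1.3,-28.8,0],"rot":[0,0,-0.72],"gripper":40},{"slide":[-1.3,-28.8,0],"rot":[0,0,-0.9],"gripper":40},{"slide":[-1.3,-28.8,0],"rot":[0,0,-1.08],"gripper":40},{"slide":[-1.3,-28.8,0],"rot":[0,0,-1.26],"gripper":40},{"slide":[-1.3,-28.8,0],"rot":[0,0,-1.44],"gripper":40},{"slide":[-1.3,-28.8,0],"rot":[0,0,-1.62],"gripper":40},{"slide":[-1.3,-28.8,0],"rot":[0,0,-1.8],"gripper":40},{"slide":[-1.3,-28.8,0],"rot":[0,0,-1.98],"gripper":40},{"slide":[-1.3,-28.8,0],"rot":[0,0,-2.16],"gripper":40}]' | head -3
python3 -m crank '[{"slide":[0,0,0],"rot":[0,0,-0.18],"gripper":40},{"slide":[0,0,0],"rot":[0,0,-0.36],"gripper":40},{"slide":[0,0,0],"rot":[0,0,-0.54],"gripper":40},{"slide":[0,0,0],"rot":[0,0,-0.72],"gripper":40},{"slide":[0,0,0],"rot":[0,0,-0.9],"gripper":40},{"slide":[0,0,0],"rot":[0,0,-1.026],"gripper":40},{"slide":[0,0,0],"rot":[0,0,-1.026],"gripper":40},{"slide":[0,0,0],"rot":[0,0,-1.026],"gripper":40}]' | head -3
python3 - <<'E'
from h import *
s=arm.state();T=q(s['tool_rot']);print(s['qpos'],np.arctan2(T[1,0],T[0,0]),T.T@(np.array([.5378,.0646,-.003])-s['ee_pos'])*1e3,s['wrist_torque'])
E
```

```text
time: 13.3
ee_pos: [0.5377, 0.0629, 0.1191]
tool_rot: [-0.001, 0.413, 0.911, -0.0]
time: 14.3
ee_pos: [0.5379, 0.0633, 0.1194]
tool_rot: [-0.0, -0.082, 0.997, 0.0]
[ 1.17059891e-01  3.00770808e-01 -1.16393969e-01  1.15419807e+00
  9.86751790e-05 -4.80755974e-02] -2.976457157964123 [ -0.14184933   1.29523532 122.43191769] [ 0.01701207  0.02297403 -0.05901135]
```

```bash
python3 -m crank '[{"slide":[0,1.2,40],"rot":[0,0,0],"gripper":40},{"slide":[0,1.2,80],"rot":[0,0,0],"gripper":40},{"slide":[0,1.2,100],"rot":[0,0,0],"gripper":40},{"slide":[0,1.2,112],"rot":[0,0,0],"gripper":40},{"slide":[0,1.2,120],"rot":[0,0,0],"gripper":40},{"slide":[0,1.2,120],"rot":[0,0,0],"gripper":40}]'
python3 -m crank '[{"slide":[0,0,0],"rot":[0,0,0],"gripper":3},{"slide":[0,0,0],"rot":[0,0,0],"gripper":3},{"slide":[0,0,0],"rot":[0,0,0],"gripper":3},{"slide":[0,0,0],"rot":[0,0,0],"gripper":3},{"slide":[0,0,0],"rot":[0,0,0],"gripper":3}]' 30
python3 - <<'E'
from h import *
print([arm.state()['wrist_torque'].round(3).tolist() for _ in range(3)])
E
```

```text
time: 15.05
ee_pos: [0.538, 0.0648, -0.0002]
tool_rot: [-0.0, -0.084, 0.996, 0.0]
wrist_force: [-0.0, 0.5, 0.2]
width: 0.04
grip_force: 0.0
time: 15.68
ee_pos: [0.5384, 0.0649, 0.0005]
tool_rot: [0.001, -0.084, 0.996, 0.0]
wrist_force: [-1.0, -0.9, 6.4]
width: 0.009
grip_force: 33.9
[[0.08, 0.191, -0.091], [0.08, 0.191, -0.091], [0.08, 0.191, -0.091]]
```

```bash
python3 -m crank '[{"slide":[0,0,0],"rot":[0,0,0.1],"gripper":3},{"slide":[0,0,0],"rot":[0,0,0.2],"gripper":3},{"slide":[0,0,0],"rot":[0,0,0.3],"gripper":3},{"slide":[0,0,0],"rot":[0,0,0.4],"gripper":3},{"slide":[0,0,0],"rot":[0,0,0.45],"gripper":3},{"slide":[0,0,0],"rot":[0,0,0.45],"gripper":3}]'
python3 -c "
from h import *
s=arm.state();print(s['qpos'][5],s['wrist_torque'])"
python3 -m crank '[{"slide":[0,0,0],"rot":[0,0,0],"gripper":40},{"slide":[0,0,0],"rot":[0,0,0],"gripper":40},{"slide":[0,0,0],"rot":[0,0,0],"gripper":40},{"slide":[0,0,-20],"rot":[0,0,0],"gripper":40},{"slide":[0,0,-50],"rot":[0,0,0],"gripper":40},{"slide":[0,0,-50],"rot":[0,0,-0.18],"gripper":40},{"slide":[0,0,-50],"rot":[0,0,-0.36],"gripper":40},{"slide":[0,0,-50],"rot":[0,0,-0.54],"gripper":40},{"slide":[0,0,-50],"rot":[0,0,-0.72],"gripper":40},{"slide":[0,0,-50],"rot":[0,0,-0.9],"gripper":40},{"slide":[0,0,-50],"rot":[0,0,-1.08],"gripper":40},{"slide":[0,0,-50],"rot":[0,0,-1.26],"gripper":40}]' |head -3
```

```text
time: 16.42
ee_pos: [0.5384, 0.0649, 0.0005]
tool_rot: [0.001, 0.141, 0.99, 0.0]
wrist_force: [-0.6, 0.0, 7.2]
width: 0.0091
grip_force: 33.9
0.40246112024374675 [ 0.07988456  0.19347196 -0.00817036]
time: 17.92
ee_pos: [0.5377, 0.0648, 0.0496]
tool_rot: [-0.0, -0.472, 0.881, 0.0]
```

```bash
python3 -m crank '[{"slide":[0,0,0],"rot":[0,0,-0.18],"gripper":40},{"slide":[0,0,0],"rot":[0,0,-0.36],"gripper":40},{"slide":[0,0,0],"rot":[0,0,-0.54],"gripper":40},{"slide":[0,0,0],"rot":[0,0,-0.72],"gripper":40},{"slide":[0,0,0],"rot":[0,0,-0.9],"gripper":40},{"slide":[0,0,0],"rot":[0,0,-1.08],"gripper":40},{"slide":[0,0,0],"rot":[0,0,-1.26],"gripper":40},{"slide":[0,0,0],"rot":[0,0,-1.44],"gripper":40},{"slide":[0,0,0],"rot":[0,0,-1.62],"gripper":40},{"slide":[0,0,0],"rot":[0,0,-1.8],"gripper":40},{"slide":[0,0,0],"rot":[0,0,-1.882],"gripper":40},{"slide":[0,0,0],"rot":[0,0,-1.882],"gripper":40}]' |head -3
python3 -c "
from h import *
s=arm.state();print(s['qpos'][5],s['wrist_torque'])
d=grab('wrist','w8'); s=arm.state();print(s['qpos'][5],s['wrist_torque'])
cv2.imwrite('pics/c8.png',cv2.resize(d['img'][:,:,::-1][115:265,160:360],(800,600)))"
```

```text
time: 19.42
ee_pos: [0.5377, 0.0648, 0.0496]
tool_rot: [-0.0, 0.99, -0.141, -0.0]
-2.7396976423681347 [ 0.03331157  0.00238089 -0.01819376]
-2.738412921111027 [ 0.02284407 -0.03004888  0.01933085]
```

Tool orientation is now the half-turn equivalent. I'll go down and regrip the wing.

```bash
python3 -m crank '[{"slide":[0,0,20],"rot":[0,0,0],"gripper":40},{"slide":[0,0,40],"rot":[0,0,0],"gripper":40},{"slide":[0,0,50],"rot":[0,0,0],"gripper":40},{"slide":[0,0,50],"rot":[0,0,0],"gripper":3},{"slide":[0,0,50],"rot":[0,0,0],"gripper":3},{"slide":[0,0,50],"rot":[0,0,0],"gripper":3},{"slide":[0,0,50],"rot":[0,0,0],"gripper":3},{"slide":[0,0,50],"rot":[0,0,0],"gripper":3}]' 40
cat > tq.py <<'E'
from h import *
s=arm.state();T=q(s['tool_rot']);print('q6',s['qpos'][5].round(4),'tz',np.round(s['wrist_torque'][2],3),'F',s['wrist_force'].round(1),'head',np.arctan2(T[1,0],T[0,0]).round(3),'cam',(0.124-np.arctan2(T[1,0],T[0,0])).round(3))
E
python3 tq.py
python3 -m crank '[{"slide":[0,0,0],"rot":[0,0,0.06],"gripper":3},{"slide":[0,0,0],"rot":[0,0,0.12],"gripper":3},{"slide":[0,0,0],"rot":[0,0,0.18],"gripper":3},{"slide":[0,0,0],"rot":[0,0,0.24],"gripper":3},{"slide":[0,0,0],"rot":[0,0,0.3],"gripper":3},{"slide":[0,0,0],"rot":[0,0,0.36],"gripper":3},{"slide":[0,0,0],"rot":[0,0,0.42],"gripper":3},{"slide":[0,0,0],"rot":[0,0,0.48],"gripper":3},{"slide":[0,0,0],"rot":[0,0,0.54],"gripper":3},{"slide":[0,0,0],"rot":[0,0,0.6],"gripper":3}]' |grep -E 'time|force|width'
python3 tq.py
```

```text
time: 20.48
ee_pos: [0.5382, 0.0649, 0.0002]
tool_rot: [-0.0, 0.99, -0.14, 0.0]
wrist_force: [-1.0, 1.6, 4.5]
width: 0.009
grip_force: 42.6
q6 -2.7403 tz -0.035 F [-1.   1.6  4.5] head -0.281 cam 0.405
time: 21.72
wrist_force: [-1.0, 2.1, 4.4]
width: 0.0086
grip_force: 42.6
q6 -2.1384 tz 0.032 F [-1.   2.1  4.4] head -0.883 cam 1.007
```

```bash
python3 -m crank '[{"slide":[0,0,0],"rot":[0,0,0.08],"gripper":3},{"slide":[0,0,0],"rot":[0,0,0.16],"gripper":3},{"slide":[0,0,0],"rot":[0,0,0.24],"gripper":3},{"slide":[0,0,0],"rot":[0,0,0.32],"gripper":3},{"slide":[0,0,0],"rot":[0,0,0.4],"gripper":3},{"slide":[0,0,0],"rot":[0,0,0.48],"gripper":3},{"slide":[0,0,0],"rot":[0,0,0.56],"gripper":3},{"slide":[0,0,0],"rot":[0,0,0.64],"gripper":3},{"slide":[0,0,0],"rot":[0,0,0.72],"gripper":3},{"slide":[0,0,0],"rot":[0,0,0.8],"gripper":3}]' |grep -E 'time|force|width'
python3 tq.py
python3 -c "
from h import *
d=grab('wrist','w9'); cv2.imwrite('pics/c9.png',d['img'][:,:,::-1])"; python3 tq.py
```

```text
time: 22.98
wrist_force: [-0.8, 0.9, 3.8]
width: 0.0087
grip_force: 42.6
q6 -1.3378 tz 0.032 F [-0.8  0.9  3.8] head -1.684 cam 1.808
q6 -1.3341 tz -0.016 F [-0.8  0.9  4.3] head -1.688 cam 1.812
```

```bash
python3 -m crank '[{"slide":[0,0,0],"rot":[0,0,0.06],"gripper":3},{"slide":[0,0,0],"rot":[0,0,0.12],"gripper":3},{"slide":[0,0,0],"rot":[0,0,0.18],"gripper":3},{"slide":[0,0,0],"rot":[0,0,0.24],"gripper":3},{"slide":[0,0,0],"rot":[0,0,0.3],"gripper":3}]' >/dev/null; python3 tq.py
python3 -m crank '[{"slide":[0,0,0],"rot":[0,0,0.04],"gripper":3},{"slide":[0,0,0],"rot":[0,0,0.08],"gripper":3}]' >/dev/null; python3 tq.py
python3 -m crank '[{"slide":[0,0,0],"rot":[0,0,0.04],"gripper":3},{"slide":[0,0,0],"rot":[0,0,0.08],"gripper":3}]' >/dev/null; python3 tq.py
python3 -m crank '[{"slide":[0,0,0],"rot":[0,0,0.04],"gripper":3},{"slide":[0,0,0],"rot":[0,0,0.08],"gripper":3}]' >/dev/null; python3 tq.py
python3 -m crank '[{"slide":[0,0,0],"rot":[0,0,0],"gripper":3},{"slide":[0,0,0],"rot":[0,0,0],"gripper":3}]' >/dev/null; python3 tq.py
```

```text
q6 -1.0399 tz 0.181 F [0.4 1.  4.1] head -1.982 cam 2.106
q6 -0.9606 tz 0.203 F [-0.4  2.6  4.9] head -2.061 cam 2.185
q6 -0.8806 tz 0.136 F [0.4 1.6 4.4] head -2.141 cam 2.265
q6 -0.8006 tz 0.203 F [0.5 1.2 3.7] head -2.221 cam 2.345
q6 -0.8023 tz 0.035 F [0.9 2.2 6. ] head -2.219 cam 2.343
```

```bash
for k in 1; do :; done
python3 -m crank '[{"slide":[0,0,0],"rot":[0,0,0.04],"gripper":3},{"slide":[0,0,0],"rot":[0,0,0.08],"gripper":3}]' >/dev/null; python3 tq.py
python3 -m crank '[{"slide":[0,0,0],"rot":[0,0,0],"gripper":3}]' >/dev/null; python3 tq.py
python3 -m crank '[{"slide":[0,0,0],"rot":[0,0,0],"gripper":3}]' >/dev/null; python3 tq.py
python3 -m crank '[{"slide":[0,0,0],"rot":[0,0,0.03],"gripper":3},{"slide":[0,0,0],"rot":[0,0,0.06],"gripper":3}]' >/dev/null; python3 tq.py
python3 -m crank '[{"slide":[0,0,0],"rot":[0,0,0],"gripper":3}]' >/dev/null; python3 tq.py
python3 -m crank '[{"slide":[0,0,0],"rot":[0,0,0],"gripper":3}]' >/dev/null; python3 tq.py
python3 -c "
from h import *
d=grab('wrist','w10'); cv2.imwrite('pics/c10.png',d['img'][:,:,::-1])
for p in [(.5446,.01,.03),(.6091,.018,.03),(.48,.002,.03)]: print(proj(d,p))"
```

```text
q6 -0.721 tz 0.102 F [-0.4  2.   6.5] head -2.301 cam 2.425
q6 -0.7217 tz 0.008 F [0.2 0.6 5.2] head -2.3 cam 2.424
q6 -0.7222 tz 0.028 F [-0.1  2.2  5.4] head -2.299 cam 2.423
q6 -0.6614 tz 0.093 F [0.5 1.2 5.6] head -2.36 cam 2.484
q6 -0.6619 tz 0.049 F [0.5 0.3 5. ] head -2.36 cam 2.484
q6 -0.6622 tz 0.027 F [-0.4  1.   5.5] head -2.359 cam 2.483
(np.float64(175.18024158525057), np.float64(178.25733667754298))
(np.float64(112.47322062114031), np.float64(265.9599558061157))
(np.float64(250.19503836926322), np.float64(73.38632912314436))
```

Not tight yet: the holding torque is about zero. I'll look at the gap once.

View pics/c10.png

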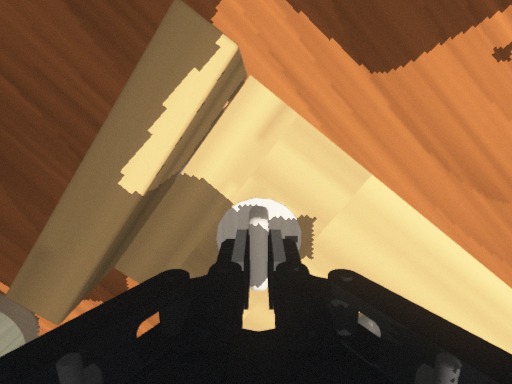

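The leg has been drawn nearly to the board; a thin gap sliver remains near (215,115). I'll keep turning in small steps with holds.

```bash
python3 - <<'E'
from h import *
d=load('w10');ex=np.array([-.1236,.9923,0]); o=np.array([.5446,.0100,0])
for u,v in [(238,44),(178,1)]: print('leg top corner riser x mm',1e3*ex@(onz(d,u,v,.08)-o))
E
python3 -m crank '[{"slide":[0,0,0],"rot":[0,0,0.04],"gripper":3},{"slide":[0,0,0],"rot":[0,0,0.08],"gripper":3}]' >/dev/null; python3 tq.py
python3 -m crank '[{"slide":[0,0,0],"rot":[0,0,0],"gripper":3},{"slide":[0,0,0],"rot":[0,0,0],"gripper":3}]' >/dev/null; python3 tq.py
python3 -m crank '[{"slide":[0,0,0],"rot":[0,0,0.04],"gripper":3},{"slide":[0,0,0],"rot":[0,0,0.08],"gripper":3}]' >/dev/null; python3 tq.py
python3 -m crank '[{"slide":[0,0,0],"rot":[0,0,0],"gripper":3},{"slide":[0,0,0],"rot":[0,0,0],"gripper":3}]' >/dev/null; python3 tq.py
```

```text
leg top corner riser x mm -3.6304583081402773
leg top corner riser x mm -25.116290714211416
q6 -0.5811 tz 0.116 F [0.7 0.3 5.6] head -2.441 cam 2.565
q6 -0.5822 tz -0.037 F [-0.3  1.7  6.1] head -2.44 cam 2.564
q6 -0.5011 tz 0.131 F [0.1 0.8 5.4] head -2.521 cam 2.645
q6 -0.5022 tz 0.005 F [0.1 1.7 6.3] head -2.519 cam 2.643
```

```bash
python3 -m crank '[{"slide":[0,0,0],"rot":[0,0,0.04],"gripper":3},{"slide":[0,0,0],"rot":[0,0,0.08],"gripper":3}]' >/dev/null; python3 tq.py
python3 -m crank '[{"slide":[0,0,0],"rot":[0,0,0],"gripper":3},{"slide":[0,0,0],"rot":[0,0,0],"gripper":3}]' >/dev/null; python3 tq.py
python3 -m crank '[{"slide":[0,0,0],"rot":[0,0,0.04],"gripper":3},{"slide":[0,0,0],"rot":[0,0,0.08],"gripper":3}]' >/dev/null; python3 tq.py
python3 -m crank '[{"slide":[0,0,0],"rot":[0,0,0],"gripper":3},{"slide":[0,0,0],"rot":[0,0,0],"gripper":3}]' >/dev/null; python3 tq.py
python3 -m crank '[{"slide":[0,0,0],"rot":[0,0,0.04],"gripper":3},{"slide":[0,0,0],"rot":[0,0,0.08],"gripper":3}]' >/dev/null; python3 tq.py
python3 -m crank '[{"slide":[0,0,0],"rot":[0,0,0],"gripper":3},{"slide":[0,0,0],"rot":[0,0,0],"gripper":3}]' >/dev/null; python3 tq.py
```

```text
q6 -0.4211 tz 0.168 F [-0.1  1.2  6.6] head -2.601 cam 2.725
q6 -0.4222 tz 0.011 F [0.2 0.7 6.1] head -2.599 cam 2.723
q6 -0.3411 tz 0.192 F [0.4 1.1 4.9] head -2.681 cam 2.805
q6 -0.3422 tz 0.017 F [-0.5  0.5  5.1] head -2.679 cam 2.803
q6 -0.2611 tz 0.104 F [0.2 0.1 5. ] head -2.761 cam 2.885
q6 -0.2622 tz -0.022 F [1.3 0.1 6.3] head -2.759 cam 2.883
```

```bash
python3 -m crank '[{"slide":[0,0,0],"rot":[0,0,0.04],"gripper":3},{"slide":[0,0,0],"rot":[0,0,0.08],"gripper":3}]' >/dev/null; python3 tq.py
python3 -m crank '[{"slide":[0,0,0],"rot":[0,0,0],"gripper":3},{"slide":[0,0,0],"rot":[0,0,0],"gripper":3}]' >/dev/null; python3 tq.py
python3 -m crank '[{"slide":[0,0,0],"rot":[0,0,0.04],"gripper":3},{"slide":[0,0,0],"rot":[0,0,0.08],"gripper":3}]' >/dev/null; python3 tq.py
python3 -m crank '[{"slide":[0,0,0],"rot":[0,0,0],"gripper":3},{"slide":[0,0,0],"rot":[0,0,0],"gripper":3}]' >/dev/null; python3 tq.py
python3 - <<'E'
from h import *
d=grab('wrist','w11'); ex=np.array([-.1236,.9923,0]); ey=np.array([-.9923,-.1236,0]); o=np.array([.5446,.0100,0])
a=load('w10')
# sample brightness across the board/leg seam near both dowel lines: profile along riser x at board-top height
for n,D in(('w10',a),('w11',d)):
    for y in(40,52,60):
        r=[]
        for x in np.arange(-5,4,.5):
            u,v=proj(D,o+ex*x/1e3+ey*y/1e3+[0,0,.03]); r.append(int(D['img'][int(round(v)),int(round(u))].sum()/3))
        print(n,y,r)
E
```

```text
q6 -0.1811 tz 0.151 F [1.2 0.6 5.1] head -2.841 cam 2.965
q6 -0.1822 tz 0.068 F [0.7 0.5 5.6] head -2.839 cam 2.963
q6 -0.1012 tz 0.213 F [-0.7  0.3  5.6] head -2.921 cam 3.045
q6 -0.1022 tz 0.03 F [-0.6  1.1  5.8] head -2.92 cam 3.044
w10 40 [96, 97, 101, 101, 103, 102, 102, 101, 76, 72, 104, 153, 191, 192, 192, 193, 194, 194]
w10 52 [99, 102, 100, 101, 105, 99, 104, 94, 74, 76, 107, 191, 195, 193, 194, 190, 195, 195]
w10 60 [96, 101, 101, 101, 99, 103, 101, 97, 79, 74, 110, 192, 195, 193, 193, 194, 198, 195]
w11 40 [90, 90, 90, 93, 89, 90, 91, 90, 90, 87, 108, 157, 176, 177, 175, 178, 177, 180]
w11 52 [89, 90, 90, 92, 91, 86, 89, 89, 84, 91, 99, 138, 176, 177, 178, 178, 177, 179]
w11 60 [88, 86, 89, 90, 92, 95, 92, 86, 89, 87, 102, 144, 176, 176, 178, 177, 180, 178]
```

The dark seam visible in w10 has gone, so the leg is about flush. Finer steps now.

```bash
python3 -m crank '[{"slide":[0,0,0],"rot":[0,0,0.03],"gripper":3},{"slide":[0,0,0],"rot":[0,0,0.06],"gripper":3}]' >/dev/null; python3 tq.py
python3 -m crank '[{"slide":[0,0,0],"rot":[0,0,0],"gripper":3}]' >/dev/null; python3 tq.py
python3 -m crank '[{"slide":[0,0,0],"rot":[0,0,0],"gripper":3}]' >/dev/null; python3 tq.py
python3 -m crank '[{"slide":[0,0,0],"rot":[0,0,0.03],"gripper":3},{"slide":[0,0,0],"rot":[0,0,0.06],"gripper":3}]' >/dev/null; python3 tq.py
python3 -m crank '[{"slide":[0,0,0],"rot":[0,0,0],"gripper":3}]' >/dev/null; python3 tq.py
python3 -m crank '[{"slide":[0,0,0],"rot":[0,0,0],"gripper":3}]' >/dev/null; python3 tq.py
```

```text
q6 -0.0414 tz 0.203 F [0.1 0.3 5.8] head -2.98 cam 3.104
q6 -0.042 tz 0.021 F [0.8 0.6 5.5] head -2.98 cam 3.104
q6 -0.0423 tz 0.111 F [1.3 0.5 6.7] head -2.979 cam 3.103
q6 0.0185 tz 0.235 F [ 0.1 -0.   5.5] head -3.04 cam 3.164
q6 0.018 tz 0.133 F [-0.2  1.3  5.5] head -3.04 cam 3.164
q6 0.0176 tz 0.086 F [-0.1 -0.2  6.2] head -3.039 cam 3.163
```

```bash
H='' ; python3 -m crank '[{"slide":[0,0,0],"rot":[0,0,0],"gripper":3}]' >/dev/null; python3 tq.py
python3 -m crank '[{"slide":[0,0,0],"rot":[0,0,0.03],"gripper":3},{"slide":[0,0,0],"rot":[0,0,0.06],"gripper":3}]' >/dev/null; python3 tq.py
python3 -m crank '[{"slide":[0,0,0],"rot":[0,0,0],"gripper":3}]' >/dev/null; python3 tq.py
python3 -m crank '[{"slide":[0,0,0],"rot":[0,0,0],"gripper":3}]' >/dev/null; python3 tq.py
python3 -m crank '[{"slide":[0,0,0],"rot":[0,0,0],"gripper":3}]' >/dev/null; python3 tq.py
python3 -m crank '[{"slide":[0,0,0],"rot":[0,0,0],"gripper":3}]'  |head -1; python3 tq.py
```

```text
q6 0.0177 tz 0.105 F [1.2 0.6 4.8] head -3.039 cam 3.163
q6 0.0784 tz 0.282 F [ 1.3 -0.   5. ] head -3.1 cam 3.224
q6 0.0779 tz 0.128 F [-0.1  0.7  5.5] head -3.1 cam 3.224
q6 0.0776 tz 0.131 F [1.5 0.6 5.1] head -3.099 cam 3.223
q6 0.0776 tz 0.211 F [0.4 1.3 5.6] head -3.099 cam 3.223
time: 31.12
q6 0.0776 tz 0.235 F [1.4 0.9 5.2] head -3.099 cam 3.223
```

```bash
python3 -m crank '[{"slide":[0,0,0],"rot":[0,0,0.015],"gripper":3},{"slide":[0,0,0],"rot":[0,0,0.03],"gripper":3}]' >/dev/null; python3 tq.py
python3 -m crank '[{"slide":[0,0,0],"rot":[0,0,0],"gripper":3}]' >/dev/null; python3 tq.py
python3 -m crank '[{"slide":[0,0,0],"rot":[0,0,0],"gripper":3}]' >/dev/null; python3 tq.py
python3 -m crank '[{"slide":[0,0,0],"rot":[0,0,0],"gripper":3}]' >/dev/null; python3 tq.py
python3 -m crank '[{"slide":[0,0,0],"rot":[0,0,0],"gripper":3}]' >/dev/null; python3 tq.py
```

```text
q6 0.1079 tz 0.348 F [ 1.3 -0.5  5.1] head -3.13 cam 3.254
q6 0.1077 tz 0.299 F [0.9 0.1 5.6] head -3.129 cam 3.253
q6 0.1075 tz 0.27 F [0.7 0.4 5.8] head -3.129 cam 3.253
q6 0.1075 tz 0.242 F [1.7 0.5 4.2] head -3.129 cam 3.253
q6 0.1074 tz 0.201 F [0.5 0.  5.2] head -3.129 cam 3.253
```

Firmly tight. I'll let go, rise and check.

```bash
python3 -m crank '[{"slide":[0,0,0],"rot":[0,0,0],"gripper":40},{"slide":[0,0,0],"rot":[0,0,0],"gripper":40},{"slide":[0,0,0],"rot":[0,0,0],"gripper":40},{"slide":[0,0,0],"rot":[0,0,0],"gripper":40},{"slide":[0,0,-20],"rot":[0,0,0],"gripper":40},{"slide":[0,0,-50],"rot":[0,0,0],"gripper":40},{"slide":[0,0,-90],"rot":[0,0,0],"gripper":40},{"slide":[0,0,-130],"rot":[0,0,0],"gripper":40},{"slide":[0,0,-130],"rot":[0,0,0],"gripper":40}]'
python3 - <<'E'
from h import *
d=grab('wrist','w12'); ex=np.array([-.1236,.9923,0]); ey=np.array([-.9923,-.1236,0]); o=np.array([.5446,.0100,0])
for y in(-50,0,25,50):
    print(y,[int(d['img'][int(round(v)),int(round(u))].sum()/3) for u,v in [proj(d,o+ex*x/1e3+ey*y/1e3+[0,0,.03]) for x in np.arange(-5,4,.5)] if 0<=u<511 and 0<=v<383])
# wing: white top at z .052 sampled on rectified 0.5mm grid around the axis
c=np.array([.5377,.0646,0]);pts=[]
for a in np.arange(-26,26.1,.5):
    for b in np.arange(-26,26.1,.5):
        p=c+ex*a/1e3+ey*b/1e3+[0,0,.052];u,v=proj(d,p);g=d['img'][int(round(v)),int(round(u))].astype(int)
        pts.append((a,b,g.min(),g.max()-g.min()))
P=np.array(pts); n=105
m=np.where((P[:,3]<40),P[:,2],0).reshape(n,n).astype(np.uint8)
cv2.imwrite('pics/wing.png',cv2.resize(m,(630,630)))
for r in m[::6,::3]: print(' '.join('%3d'%x for x in r))
E
```

```text
time: 33.0
ee_pos: [0.5398, 0.065, 0.1328]
tool_rot: [0.003, -0.005, 1.0, 0.0]
wrist_force: [0.2, -0.2, 0.4]
width: 0.0397
grip_force: 0.0
-50 [105, 105, 106, 106, 106, 102, 102, 104, 104, 103, 103, 103, 103, 106, 106, 101, 101, 66]
0 [94, 94, 94, 103, 103, 101, 101, 103, 103, 118, 118, 157, 157, 193, 193, 193, 193, 190]
25 [95, 99, 99, 103, 103, 104, 104, 104, 104, 118, 118, 163, 163, 194, 194, 196, 196, 194]
50 [98, 98, 101, 101, 100, 100, 105, 105, 105, 105, 132, 132, 188, 192, 194, 194, 194, 194]
  0   0   0   0   0   0   0   0   0   0   0   0   0   0   0   0   0   0   0   0   0   0   0   0   0   0   0   0   0   0   0   0   0   0   0
  0   0   0   0   0   0   0   0   0   0   0   0   0   0   0   0   0   0   0   0   0   0   0   0   0   0   0   0   0   0   0   0   0   0   0
  0   0   0   0   0   0   0   0   0   0   0   0   0   0   0   0   0   0 231   0 205 236 239 236   0   0   0   0   0   0   0   0   0   0   0
  0   0   0   0   0   0   0   0   0   0   0   0   0   0 235 236 233 234 236 235 236 237 234 236 235 240 238 240 238   0   0   0   0   0   0
  0   0   0   0   0   0   0   0   
[... 1225 characters left out ...]

  0   0   0   0   0   0   0   0   0 234 236 237 234 235 235 235 235 236 235 234 234 236 235 238 237 237 239 238 238 240 240 240 241   0   0
  0   0   0   0   0   0   0   0   0   0   0 226 234 235 236 237 235 237 236 136  95 191 239 239 240 240 242 242 242 242 243 235   0   0   0
  0   0   0   0   0   0   0   0   0   0   0   0   0 225 230 234 235 235 215 131  95 146 234 236 235 236 238 236 237 228   0   0   0   0   0
  0   0   0   0   0   0   0   0   0   0   0   0   0   0   0   0   0 236 234 236 235 236 235 240 228   0   0   0   0   0   0   0   0   0   0
  0   0   0   0   0   0   0   0   0   0   0   0   0   0   0   0   0   0   0   0   0   0   0   0   0   0   0   0   0   0   0   0   0   0   0
```

No gap at the seam, the cam mark has gone round half a turn, and the gripper is clear. I'm handing in.

```bash
python3 -c "
from rig import workorder; print(workorder.sign_off())"
```

```text
the job is handed in; nothing more can be done
None
```

The leg is fitted flush, the wing cam is turned about half a turn to firmly tight (moving-torque readings rose to about 0.28–0.35 N m, the last right at the tear limit, though noisy), the gripper is clear, and the job was handed in at about 33 s; the sign-off returned no verdict.

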